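# Index the dividing table on to the next notch

### The job

The brass dial on the dividing table is ready for its next hour mark. Press the indexing plunger down, keep it pressed while you turn the table clockwise (seen from above) out of its notch, and let the plunger spring back up in the very next notch, so that the table is locked exactly one notch on. Only press and push: pick nothing up, do not turn the table backwards or past the next notch, and leave the tools round about where they lie.

Things in the scene. Friction and masses are not known exactly. Their poses are not given: they have to be found in the camera images.
- dividing_base: fixed part of the dividing table: round grey cast base bolted to the bench, carrying a steel index plate 200 mm across (top 50 mm above the bench) with 12 half-round notches, 19 mm wide, evenly spaced round its rim. Origin on the vertical axis, at the bench.
- table_centre (a point): centre of the turning part, on its vertical axis, at the brass dial's top, 72.5 mm above the bench. -x axis: along the index arm to the plunger. Steel faceplate 170 mm across, top 70 mm up; dial held by three toe clamps up to 87 mm high, within 72 mm of the axis; a 26 mm wide arm reaches out over the rim and ends in a boss 36 mm across, its top 76 mm up.
- plunger_top (a point): centre of the top face of the indexing plunger's black button, 26 mm across, upright in the boss at the arm's end, 104 mm from the axis. Top face 90.5 mm above the bench when up, 14.5 mm above the boss. Its thick lower end sits in a notch and locks the table; pressed straight down it slips below the plate and the table is free. It turns with the table.
- plunger (a joint): how far the plunger is pressed down, m: 0 fully up (in a notch), 0.011 at its stop. Spring return: 2.0 N at the start, 5.0 N at the stop. It frees the table at about 0.0085. Its end is coned: released between notches it rides under the plate at about 0.008 and springs up to 0 at a notch, which it finds from about 1.5 degrees either side.
- index_table (a joint): angle of the turning table, rad, about 0 in the notch where it starts, growing clockwise as seen from above. Notches are 30 degrees (0.5236 rad) apart, with 0.4 degrees of play either way. Light drag, under 1 N at the plunger; it stays where it is left. A fingertip that presses the plunger down carries it round by friction, slipping a few mm on the button.
- graver_mid (a point): bystander: hand graver lying flat, wooden mushroom handle and steel blade, 115 mm long, 25 mm high; point at its middle
- loupe_mid (a point): bystander: black eye loupe standing on the bench, 42 mm wide, 34 mm high; point at its middle
- spare_dial_mid (a point): bystander: loose brass dial blank lying flat, 90 mm across, 4 mm thick; point at its middle
- calipers_mid (a point): bystander: steel vernier calipers lying flat, 150 mm long, 9 mm high; point at its middle
- jar_mid (a point): bystander: small amber jar with a dark lid, 52 mm across, 58 mm high; point at its middle
- hammer_grip (a point): bystander: chasing hammer lying on its side, about 220 mm long, under 40 mm high; point on the middle of its handle
- dish_mid (a point): bystander: small white bowl, 80 mm across, 24 mm high; point at its middle
- ring_clamp_mid (a point): bystander: wooden ring clamp lying flat, 90 mm long, 24 mm high; point at its middle

How it is judged (in metres and radians):
On the way, in this order (a step that is already met when the one before it is completed fails the run):
1. the plunger is pressed down, the table still at its first notch (value of joint plunger above 0.006 m and value of joint index_table below 0.12 rad), for 0.05 s.
2. the table is turned clockwise out of its notch with the plunger down (value of joint plunger above 0.004 m and value of joint index_table above 0.2 rad), for 0.1 s.
At the end, for the whole second after the job is handed in: The table stands 30 degrees clockwise of where it started (within 1.4 degrees), at rest, and the plunger is up in that notch (within 2 mm of fully up) (value of joint index_table between 0.498599 and 0.548599 rad and value of joint plunger below 0.002 m and velocity of joint index_table between -0.02 and 0.02 rad/s); the robot touches nothing.
It fails at once if the table is turned backwards (more than 6 degrees) (value of joint index_table below -0.105 rad).
It fails at once if the table is turned well beyond the next notch (more than 10 degrees past it) (value of joint index_table above 0.698599 rad).
It fails at once if a tool or another thing on the bench is lifted, carried or pushed more than 20 mm (distance of any of graver_mid, loupe_mid, spare_dial_mid, calipers_mid, jar_mid, hammer_grip, dish_mid, ring_clamp_mid from where it was at the start of the episode above 0.02 m).
It also fails if it takes over 38 s, if anything falls off the work surface, if the arm or the gripper's body presses on something with over 40 N, if the wrist force passes 120 N, or if a joint passes its speed limit or range.

### The arm

A 6-joint arm with a two-finger parallel gripper is mounted at the origin on the work surface. World frame = base frame: x ahead of the robot, y to its left, z up, the work surface at z = 0. Lengths are in m, angles in degrees, forces in N, time in s.
With the tool pointing down it reaches from about 0.275 to 0.725 m from the base axis. Payload 15.9 kg.
Tool frame: the origin (TCP) lies midway between the tips of the shut fingers; the grasp point (between the pads) lies 19 mm behind it (manip.grip_point_offset is the distance from the TCP to the grasp point, in m); z points along the fingers, y is the line along which they close (so a half turn about z gives the same grasp; the last joint's range is limited). The gripper opens to 85 mm and grips with 20 to 120 N. Pads are 22 mm wide; open, the fingers measure 114 mm over their backs; the gripper's body (76 mm by 85 mm) begins 54 mm behind the grasp point. The pads swing forward as they close: fully open they stand 13 mm farther back than shut.
Start: joints at [63.77, 12.198, -1.971, 75.831, 0, 90], TCP at [0.221, 0.449, 0.231] pointing down, gripper open.
Joint ranges: [-170.91, 170.91], [-42.67, 98.43], [-65.05, 77.54], [-120.47, 116.71], [-90, 82.35], [-180, 180]. Speed limits (degrees/s): [108.29, 108.29, 136.94, 147.25, 180, 180].

### API

Orientations are given as a 3x3 rotation matrix whose columns are the frame's x, y, z axes.
In Python, from plant import manip, optics gives the robot as it stands.
- The arm moves only by the tool servo_tool, never from a script. Its argument "targets" is a list of rows, each a list of 7 numbers: the shift along the tool's x, y, z scaled (see below), then the turn, a rotation vector about the tool's x, y, z scaled (see below), then the opening, from 0 (shut) to 1 (fully open). In form: [[dx, dy, dz, rx, ry, rz, jaw], ...]. A call has exactly 5 rows; each row is the pose to reach, as a shift and turn from the pose commanded when the call began, along the tool's axes at that moment, turning the shorter way round; what a row does not reach only later rows make up. The controller multiplies each number of a shift by 250 mm and each number of a turn by 2 pi rad. A row lasts 1/8 s, in which the tool goes at most 62.5 mm and 10.7 degrees, less where a joint would pass 70% of its speed; a pose out of reach is approached as far as the arm can. A call with a number of a shift or a turn outside -1 to 1 is refused whole. A call with a gripper value outside its range is refused whole. The fingers move at their own pace and stop on an object; "force" is the grip in N (left out, the last holds). Time passes only in rows, so rows that repeat a pose let the fingers close, or fill a call up. It gives the time, the measured TCP pose, the force, the opening and the grip force at its end, in the units of the state.
- manip.get_obs(): the state, without advancing time (a new reading comes with each control period).
- optics.read_camera(name): name is "scene" or "top" or "wrist"; returns a dict with "image" (420x560x3 uint8, red, green, blue), "fx", "fy", "cx", "cy" (pixels), "world_to_cam" (4x4, takes a point from world to camera coordinates). Camera axes: x right, y up, looking along -z (the intrinsics and any distortion apply to the point x, -y, -z); pixel columns grow to the right and rows downward; lengths in m; the calibration is good to about 2 mm. A picture is of the moment at which its call begins. There is no depth.
- manip.hand_in(): hands the job in; it is judged then, once.
The state is a dict: "clock": time; "qpos": joint angles; "joint_vel": joint speeds; "joint_efforts": joint torques, N m; "tool_pos": TCP position; "tool_rot": TCP orientation; "contact_force": force on the tool from outside, world axes, zero at the start; "ft_torque": the same for the moment, N m; "grip_width": finger opening in m; "grip_force": force on a finger pad.
Only numpy, scipy, OpenCV 4.12 (cv2) and the standard library are available. Lean on these libraries where they do the work, as an engineer would, in place of code of your own. Each camera call takes 0.05 s, during which the arm holds its last target. There are 200 camera calls.

## Working session

There is one attempt and no reset: what is moved stays moved. The work goes in short steps, Python scripts to look and compute and a tool call to move; the robot and the scene stay as the last step left them, time stands still between calls to the robot, and variables do not carry over. Pictures are saved under pics/ and viewed, at most 10 in all, crops included, and the job is handed in when it is done.

Besides the shell and the picture viewer there is one more tool, called after "Call:" by a JSON object that holds its "fn" and its "kwargs", one argument or row to a line. servo_tool: Moves the arm, as the interface text tells. Its arguments: {"type":"object","properties":{"targets":{"type":"array","items":{"type":"array","items":{"type":"number","minimum":-1,"maximum":1}}},"force":{"type":"number"}},"required":["targets"]}

```bash
mkdir -p pics; ls
python3 - <<'E'
from plant import manip, optics
import cv2
o=manip.get_obs(); print(o)
for n in("scene","top"):
    c=optics.read_camera(n); cv2.imwrite(f"pics/{n}0.png",c["image"][:,:,::-1]); print({k:v for k,v in c.items() if k!="image"})
E
```

```text
pics
{'clock': 0.0, 'qpos': array([ 6.37702087e+01,  1.22233887e+01, -2.00789804e+00,  7.58294225e+01,
        2.36793778e-03,  9.00018385e+01]), 'joint_vel': array([ 0.00097036, -0.02952198, -0.04726842,  0.04193589,  0.05913299,
       -0.03556823]), 'joint_efforts': array([-5.18091547e-03, -6.86165500e+01,  4.87115300e+01,  1.78057922e-02,
       -5.69083804e-04, -2.65661072e-06]), 'tool_pos': array([0.22083219, 0.44823136, 0.23083085]), 'tool_rot': array([[-8.97014482e-01,  4.42000864e-01, -5.05375425e-04],
       [ 4.42001151e-01,  8.97013999e-01, -9.32203024e-04],
       [ 4.12942885e-05, -1.05957613e-03, -9.99999438e-01]]), 'contact_force': array([-0.07849358, -0.53832087,  0.10379723]), 'ft_torque': array([0.05446507, 0.01099324, 0.02710822]), 'grip_force': 0.0, 'grip_width': 0.08540860973098789}
{'fx': 421.67116973467796, 'fy': 421.67116973467796, 'cx': 283.9605737682017, 'cy': 205.32219605579618, 'world_to_cam': array([[-0.06879699,  0.99751028,  0.01549916,  0.03488178],
       [-0.7345011 , -0.06115877,  0.67584594,  0.35018962],
       [ 0.67511118,  0.03511202,  0.73687993, -1.52864453],
       [ 0.        ,  0.        ,  0.        ,  1.        ]])}
{'fx': 535.210913989503, 'fy': 535.210913989503, 'cx': 280.4079430375795, 'cy': 214.1327164919177, 'world_to_cam': array([[-0.02272253, -0.99963293, -0.01475431,  0.00534969],
       [ 0.98130444, -0.02512229,  0.19081526, -0.56262388],
       [-0.19111588, -0.01014267,  0.98151508, -1.73138167],
       [ 0.        ,  0.        ,  0.        ,  1.        ]])}
```

View pics/scene0.png

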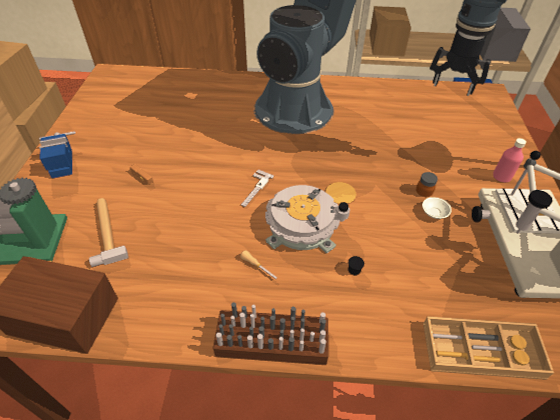

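View pics/top0.png

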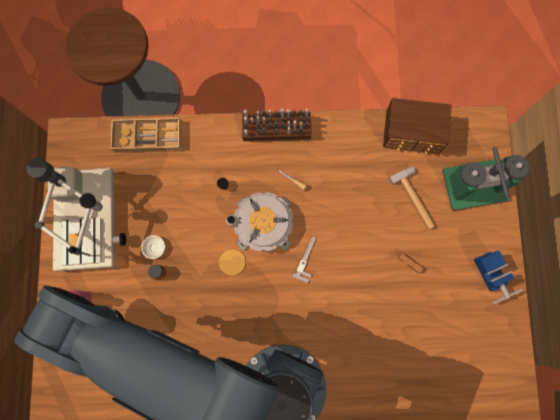

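The scene view shows the dividing table at about (303,210) with the black button at (344,208). In the top view the table is at (263,220) and the button at (231,219). The loupe is separate, at (222,184) in the top view.

```bash
cat > h.py <<'E'
import numpy as np, cv2
from plant import manip, optics
def ray(c,u,v):
    W=c["world_to_cam"];R=W[:3,:3]
    d=R.T@np.array([(u-c["cx"])/c["fx"],-(v-c["cy"])/c["fy"],-1.]); return -R.T@W[:3,3],d
def onz(c,u,v,z):
    o,d=ray(c,u,v); return o+d*(z-o[2])/d[2]
def tri(*rays):
    A=0;b=0
    for o,d in rays:
        d=d/np.linalg.norm(d);P=np.eye(3)-np.outer(d,d);A=A+P;b=b+P@o
    return np.linalg.solve(A,b)
def proj(c,p):
    q=c["world_to_cam"]@np.r_[p,1]; return np.array([c["cx"]+c["fx"]*q[0]/-q[2],c["cy"]-c["fy"]*q[1]/-q[2]])
E
python3 - <<'E'
from h import *
for n,(u,v),(tu,tv) in(("scene",(344,208),(303,208)),("top",(231,219),(263,220))):
    c=optics.read_camera(n); im=c["image"]; g=im.max(2)
    m=(g<60).astype(np.uint8)
    k,l,s,ce=cv2.connectedComponentsWithStats(m)
    for i in range(1,k):
        if abs(ce[i]-(u,v)).max()<15 and s[i,4]>8: print(n,"button",s[i],ce[i],onz(c,*ce[i],.0905))
    hsv=cv2.cvtColor(im,cv2.COLOR_RGB2HSV)
    f=((hsv[...,1]<70)&(hsv[...,2]>90)).astype(np.uint8); f[:, :]=f
    k,l,s,ce=cv2.connectedComponentsWithStats(f)
    for i in range(1,k):
        if abs(ce[i]-(tu,tv)).max()<25 and s[i,4]>100:print(n,"steel",s[i],ce[i])
    crop=im[tv-50:tv+50,tu-67:tu+66]; cv2.imwrite(f"pics/{n}crop.png",cv2.resize(crop,None,fx=6,fy=6,interpolation=cv2.INTER_CUBIC)[:,:,::-1])
E
```

```text
scene button [339 203   9   9  65] [343.06153846 206.69230769] [0.55201762 0.15399106 0.0905    ]
scene steel [ 266  185   83   68 3227] [303.21258134 220.68608615]
top button [228 216   6   7  32] [230.625   219.15625] [0.54297724 0.15431433 0.0905    ]
top steel [ 226  193   67   58 2196] [262.55327869 222.58105647]
```

View pics/topcrop.png

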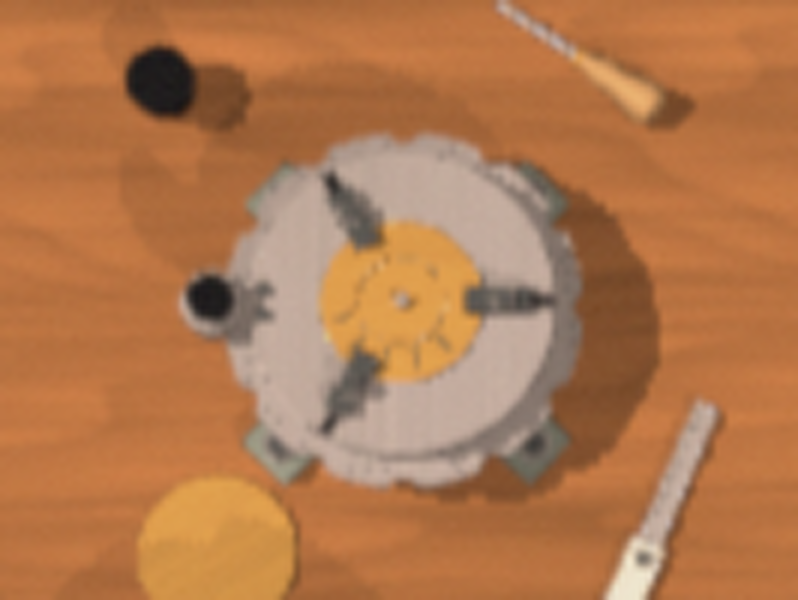

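View pics/scenecrop.png

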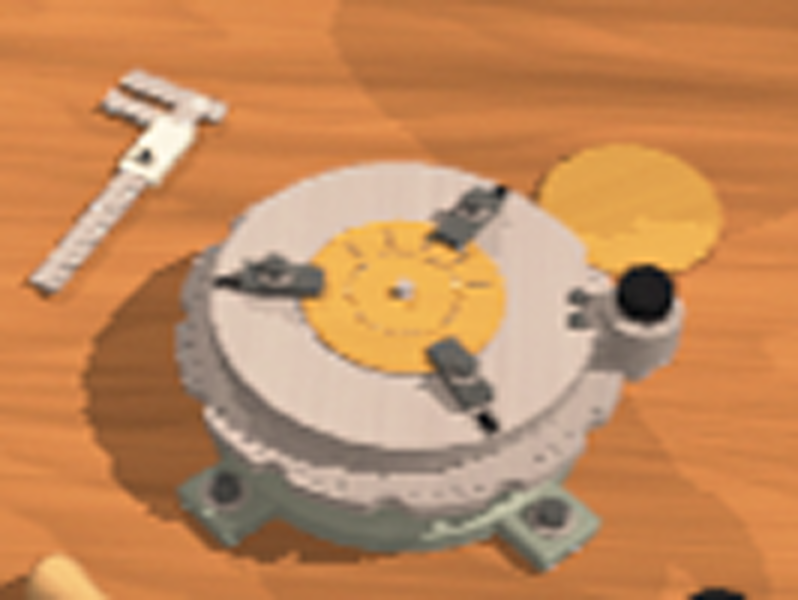

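The top crop shows the button centred at crop (210,297), which is pixel (230.6,219.1), and the dial centre pin at (401,300), which is (262.4,219.6). The scene crop shows the button at (645,292) and the pin at (402,291), so pixels (343.1,206.3) and (302.6,206.1).

Run:
```python
from h import *
S=optics.read_camera("scene");T=optics.read_camera("top")
for n,(a,b),z in(("btn",((343.1,206.4),(230.6,219.2)),.086),("ctr",((302.6,206.1),(262.4,219.6)),.0735)):
    p=tri(ray(S,a[0],a[1]),ray(T,*b)); print(n,p,"res",proj(S,p)-a,proj(T,p)-b,onz(S,*a,z),onz(T,*b,z))
# dial by colour
for n,c,(tu,tv) in(("s",S,(303,206)),("t",T,(263,220))):
    h=cv2.cvtColor(c["image"],cv2.COLOR_RGB2HSV); m=((h[...,0]>15)&(h[...,0]<28)&(h[...,1]>120)&(h[...,2]>170)).astype(np.uint8)
    q=np.zeros_like(m);cv2.circle(q,(tu,tv),17,1,-1); ys,xs=np.where(m&q)
    ct=np.c_[xs,ys].astype(np.float32); e=cv2.fitEllipse(cv2.convexHull(ct)); print(n,e,onz(c,*e[0],.0725))
```

```text
btn [0.54420391 0.15516285 0.08318567] res [1.62927417e-03 1.70357945e-05] [1.28201353e-03 3.55568167e-05] [0.54681388 0.15475757 0.086     ] [0.54367695 0.15487069 0.086     ]
ctr [0.54217586 0.05085115 0.0726502 ] res [0.18496431 0.00240378] [ 0.14714372 -0.00688895] [0.54298755 0.05035575 0.0735    ] [0.5420079  0.05129863 0.0735    ]
s ((302.9549560546875, 206.86770629882812), (24.942514419555664, 33.182395935058594), 94.4841537475586) [0.54471969 0.05140301 0.0725    ]
t ((262.4130859375, 219.8235321044922), (25.496736526489258, 26.52437973022461), 81.62110900878906) [0.54144275 0.05131249 0.0725    ]
```

Centre is about (0.5425, 0.0508) and the button about (0.544, 0.155). They are 104 mm apart, as they should be, with the arm at roughly 89°. Clockwise therefore moves the button towards +x. I'll shut the fingers, align the tool with the world axes, and approach high.

Call:
{"fn": "servo_tool", "kwargs": {
  "targets": [
    [-0.2, -0.057, 0, 0, 0, -0.0146, 0],
    [-0.4, -0.114, 0, 0, 0, -0.0292, 0],
    [-0.6, -0.171, 0, 0, 0, -0.0437, 0],
    [-0.8, -0.229, 0, 0, 0, -0.0583, 0],
    [-1, -0.286, 0, 0, 0, -0.0729, 0]
  ],
  "force": 30
}}

```text
clock: 0.92
tool_pos: [0.4147, 0.2725, 0.2314]
tool_rot: [[-1.0, -0.003, 0.0], [-0.003, 1.0, 0.0], [-0.0, 0.0, -1.0]]
contact_force: [0.5, 0.3, -0.0]
grip_width: -0.0002
grip_force: 0.0
```

Call:
{"fn": "servo_tool", "kwargs": {
  "targets": [
    [-0.13, -0.12, 0.08, 0, 0, 0, 0],
    [-0.26, -0.24, 0.16, 0, 0, 0, 0],
    [-0.4, -0.36, 0.25, 0, 0, 0, 0],
    [-0.52, -0.474, 0.36, 0, 0, 0, 0],
    [-0.52, -0.474, 0.44, 0, 0, 0, 0]
  ]
}}

```text
clock: 1.55
tool_pos: [0.5449, 0.1533, 0.1197]
tool_rot: [[-1.0, 0.003, -0.001], [0.003, 1.0, -0.001], [0.001, -0.001, -1.0]]
contact_force: [-0.9, -0.3, -0.4]
grip_width: 0.0003
grip_force: 0.0
```

Run:
```python
from h import *
o=manip.get_obs(); print(o["clock"],o["tool_pos"],o["contact_force"])
ims=[]
for n in("scene","wrist"):
    c=optics.read_camera(n); im=c["image"]; print(n,proj(c,np.array([.544,.155,.0905])),proj(c,o["tool_pos"]))
    ims.append(cv2.resize(im[150:270,250:410],(560,420),interpolation=cv2.INTER_CUBIC) if n=="scene" else im)
cv2.imwrite("pics/a.png",cv2.resize(np.hstack(ims),(800,300))[:,:,::-1])
```

```text
1.55 [0.54491731 0.15327653 0.11970969] [-0.87561222 -0.3104941  -0.40943698]
scene [343.37291235 204.42970479] [344.07697418 196.83545411]
wrist [280.83846394 249.74922792] [277.61029162 275.88333344]
```

View pics/a.png

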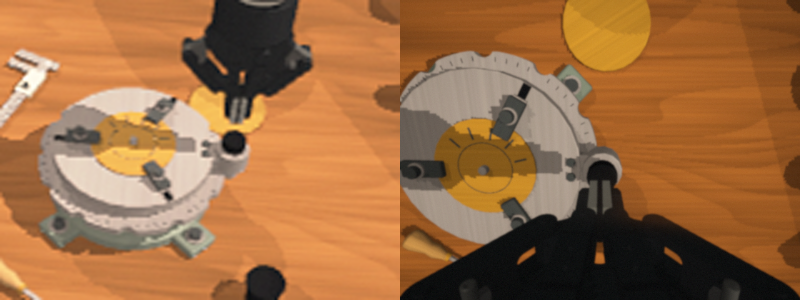

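Both views (scene left, wrist right) show the shut fingertips just over the button. In the wrist view the button is at about (283,238) and partly hidden by the fingers. I'll fit its circle in that view.

Run:
```python
from h import *
c=optics.read_camera("wrist"); im=c["image"]; g=im.max(2); print(c["fx"])
for v in range(218,256,3):
    r=np.where(g[v,255:315]<45)[0]+255; print(v,(r.min(),r.max(),len(r)) if len(r) else None)
P=np.array([.544,.155,.0905])
th=np.linspace(0,2*np.pi,13)[:-1]
print(np.round([proj(c,P+.013*np.array([np.cos(t),np.sin(t),0])) for t in th],1))
pc=np.array([.5425,.0508,.0735]);print(proj(c,pc))
```

```text
316.79314626531425
218 None
221 None
224 None
227 (np.int64(271), np.int64(291), 21)
230 (np.int64(268), np.int64(295), 28)
233 (np.int64(265), np.int64(297), 33)
236 (np.int64(264), np.int64(299), 36)
239 (np.int64(263), np.int64(300), 38)
242 (np.int64(262), np.int64(301), 40)
245 (np.int64(262), np.int64(301), 40)
248 (np.int64(261), np.int64(301), 41)
251 (np.int64(262), np.int64(301), 40)
254 (np.int64(263), np.int64(300), 14)
[[279.7 269.2]
 [290.6 266.5]
 [298.7 259.3]
 [301.8 249.2]
 [299.1 239. ]
 [291.  231.3]
 [279.8 228.5]
 [268.5 231.3]
 [260.4 239. ]
 [257.6 249.2]
 [260.8 259.3]
 [268.9 266.5]]
[116.41853071 236.00424931]
```

Call:
{"fn": "servo_tool", "kwargs": {
  "targets": [
    [0, 0, 0.02, 0, 0, 0, 0],
    [0.002, 0.006, 0.04, 0, 0, 0, 0],
    [0.002, 0.006, 0.06, 0, 0, 0, 0],
    [0.002, 0.006, 0.08, 0, 0, 0, 0],
    [0.002, 0.006, 0.08, 0, 0, 0, 0]
  ]
}}

```text
clock: 2.33
tool_pos: [0.5429, 0.1568, 0.1009]
tool_rot: [[-1.0, -0.0, -0.001], [-0.0, 1.0, -0.0], [0.001, -0.0, -1.0]]
contact_force: [-0.0, 0.2, -0.2]
grip_width: 0.0
grip_force: 0.0
```

Call:
{"fn": "servo_tool", "kwargs": {
  "targets": [
    [-0.002, -0.003, 0.02, 0, 0, 0, 0],
    [-0.002, -0.003, 0.04, 0, 0, 0, 0],
    [-0.002, -0.003, 0.06, 0, 0, 0, 0],
    [-0.002, -0.003, 0.078, 0, 0, 0, 0],
    [-0.002, -0.003, 0.078, 0, 0, 0, 0]
  ]
}}

```text
clock: 2.95
tool_pos: [0.5436, 0.1561, 0.0816]
tool_rot: [[-1.0, -0.0, -0.0], [-0.0, 1.0, -0.0], [0.0, -0.0, -1.0]]
contact_force: [-1.0, -1.3, 4.2]
grip_width: -0.0003
grip_force: 1.8
```

Call:
{"fn": "servo_tool", "kwargs": {
  "targets": [
    [0, 0, 0.002, 0, 0, 0, 0],
    [0, 0, 0.004, 0, 0, 0, 0],
    [0, 0, 0.006, 0, 0, 0, 0],
    [0, 0, 0.008, 0, 0, 0, 0],
    [0, 0, 0.008, 0, 0, 0, 0]
  ]
}}

```text
clock: 3.58
tool_pos: [0.5437, 0.1561, 0.0798]
tool_rot: [[-1.0, -0.0, 0.0], [-0.0, 1.0, -0.0], [-0.0, -0.0, -1.0]]
contact_force: [0.2, -1.4, 4.0]
grip_width: 0.0001
grip_force: 2.1
```

Call:
{"fn": "servo_tool", "kwargs": {
  "targets": [
    [0, 0, 0.001, 0, 0, 0, 0],
    [0, 0, 0.002, 0, 0, 0, 0],
    [0, 0, 0.003, 0, 0, 0, 0],
    [0, 0, 0.003, 0, 0, 0, 0],
    [0, 0, 0.003, 0, 0, 0, 0]
  ]
}}

```text
clock: 4.2
tool_pos: [0.544, 0.1562, 0.0795]
tool_rot: [[-1.0, -0.0, 0.001], [-0.0, 1.0, 0.0], [-0.001, 0.0, -1.0]]
contact_force: [0.3, -2.2, 9.5]
grip_width: -0.0001
grip_force: 4.5
```

The plunger is at its stop, with 9.5 N on the fingertip at z = 0.0795. Next I'll turn about the axis, with the tool rotating along with the table.

Call:
{"fn": "servo_tool", "kwargs": {
  "targets": [
    [-0.022, -0.0006, 0, 0, 0, 0.0083, 0],
    [-0.0435, -0.0023, 0, 0, 0, 0.0167, 0],
    [-0.065, -0.005, 0, 0, 0, 0.025, 0],
    [-0.0865, -0.009, 0, 0, 0, 0.0333, 0],
    [-0.1077, -0.0142, 0, 0, 0, 0.0417, 0]
  ]
}}

```text
clock: 4.82
tool_pos: [0.5709, 0.1524, 0.0795]
tool_rot: [[-0.965, 0.261, 0.001], [0.261, 0.965, -0.0], [-0.001, -0.0, -1.0]]
contact_force: [-0.5, -3.4, 9.8]
grip_width: 0.0001
grip_force: 5.0
```

Run:
```python
from h import *
o=manip.get_obs(); print(o["clock"],o["tool_pos"],o["contact_force"])
ims=[]
for n in("scene","wrist"):
    c=optics.read_camera(n); im=c["image"]
    ims.append(cv2.resize(im[150:270,250:410],(560,420),interpolation=cv2.INTER_CUBIC) if n=="scene" else im)
cv2.imwrite("pics/b.png",cv2.resize(np.hstack(ims),(800,300))[:,:,::-1])
```

```text
4.825 [0.570922   0.15241319 0.07945652] [-0.50008044 -3.35785878  9.83909776]
```

View pics/b.png

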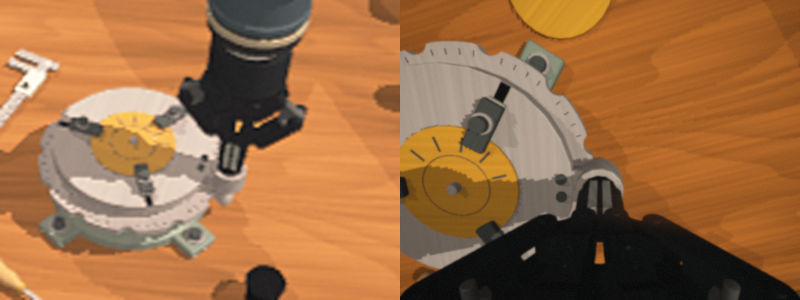

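The table follows the fingertip. In the wrist view the pin is at crop (453,188) and the arm screws at (561,187), level as before, so it has turned about 15°. I'll do the second half, ending at rest.

Call:
{"fn": "servo_tool", "kwargs": {
  "targets": [
    [-0.022, -0.0006, 0, 0, 0, 0.0083, 0],
    [-0.0435, -0.0023, 0, 0, 0, 0.0167, 0],
    [-0.065, -0.005, 0, 0, 0, 0.025, 0],
    [-0.0865, -0.009, 0, 0, 0, 0.0333, 0],
    [-0.1077, -0.0142, 0, 0, 0, 0.0417, 0]
  ]
}}

```text
clock: 5.55
tool_pos: [0.5959, 0.1419, 0.0795]
tool_rot: [[-0.865, 0.502, 0.0], [0.502, 0.865, -0.0], [-0.0, -0.0, -1.0]]
contact_force: [-2.6, -4.7, 10.5]
grip_width: -0.0005
grip_force: 5.4
```

Run:
```python
from h import *
o=manip.get_obs(); print(o["clock"],o["tool_pos"],o["contact_force"])
c=optics.read_camera("wrist"); im=c["image"]
np.savez("w.npz",**c)
cv2.imwrite("pics/c.png",cv2.resize(im[190:330,20:320],(800,373),interpolation=cv2.INTER_CUBIC)[:,:,::-1])
```

```text
5.55 [0.59586433 0.14192077 0.07946631] [-2.55214896 -4.70651108 10.51209568]
```

View pics/c.png

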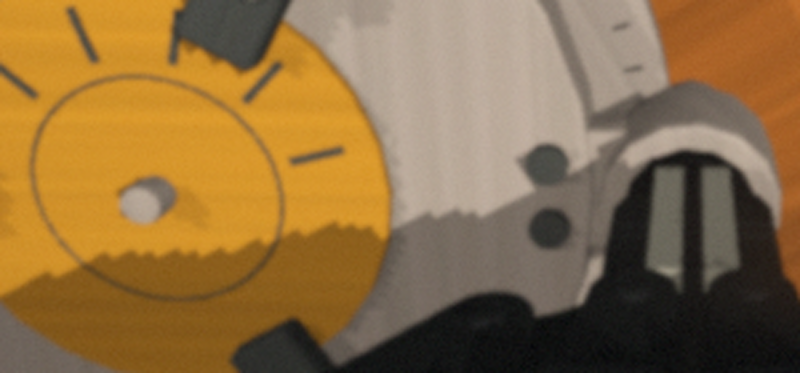

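The wrist crop shows the arm screws at (547,165) and (549,229). The engraved ring is centred at about (158,188), which is the dial centre.

Run:
```python
from h import *
c=np.load("w.npz"); f=lambda u,v,z:onz(c,20+(u+.5)/2.667-.5,190+(v+.5)/2.662-.5,z)
a=f(547,165,.073);b=f(549,229,.073);p=f(158,188,.0725);m=(a+b)/2
print(a,b,p,np.linalg.norm(m-p))
d=m-p;print("arm angle",np.degrees(np.arctan2(d[1],d[0])))
e=a-b;print("perp",np.degrees(np.arctan2(e[1],e[0])), np.linalg.norm(e))
# initial, from a.png wrist half unavailable: measure from first top crop
T=optics.read_camera("top");g=lambda u,v,z:onz(T,196+(u+.5)/6-.5,170+(v+.5)/6-.5,z)
for B in((210,297),):
    d=g(*B,.087)-g(401,300,.0735);print("start",np.degrees(np.arctan2(d[1],d[0])))
d=np.array([.5435,.156])-np.array([.543,.052]);print(np.degrees(np.arctan2(d[1],d[0])))
```

```text
[0.57558748 0.12126992 0.073     ] [0.58739063 0.11408543 0.073     ] [0.54191676 0.05283615 0.0725    ] 0.0759647336250448
arm angle 58.60460064868404
perp 148.67142887888508 0.013817785381947275
start 88.99497763824454
89.7245416438648
```

The arm is at about 58.6° against about 89.3° at the start, so it has turned 30.5° ± 1°. That is inside the notch's capture range, so I'll lift straight up.

Call:
{"fn": "servo_tool", "kwargs": {
  "targets": [
    [0, 0, -0.008, 0, 0, 0, 0],
    [0, 0, -0.02, 0, 0, 0, 0],
    [0, 0, -0.04, 0, 0, 0, 0],
    [0, 0, -0.08, 0, 0, 0, 0],
    [0, 0, -0.16, 0, 0, 0, 0]
  ]
}}

```text
clock: 6.28
tool_pos: [0.5952, 0.1423, 0.1193]
tool_rot: [[-0.866, 0.5, -0.001], [0.5, 0.866, -0.0], [0.001, -0.001, -1.0]]
contact_force: [0.3, -0.3, -0.6]
grip_width: -0.0001
grip_force: 0.0
```

Call:
{"fn": "servo_tool", "kwargs": {
  "targets": [
    [0.1, 0.2, -0.1, 0, 0, 0, 0],
    [0.2, 0.4, -0.2, 0, 0, 0, 0],
    [0.3, 0.6, -0.3, 0, 0, 0, 0],
    [0.3, 0.8, -0.3, 0, 0, 0, 0],
    [0.3, 0.8, -0.3, 0, 0, 0, 0]
  ]
}}

```text
clock: 6.9
tool_pos: [0.6312, 0.3561, 0.1924]
tool_rot: [[-0.867, 0.498, -0.001], [0.498, 0.867, 0.0], [0.001, -0.0, -1.0]]
contact_force: [0.1, 0.1, -0.1]
grip_width: 0.0002
grip_force: 0.0
```

Run:
```python
from h import *
o=manip.get_obs(); print(o["clock"],o["tool_pos"],o["contact_force"])
ims=[]
S=optics.read_camera("scene");T=optics.read_camera("top")
q=np.radians(59.3)
for n,c in(("s",S),("t",T)):
    im=c["image"]; ctr=np.array([.5428,.0515,.0725])
    b=ctr+[.104*np.cos(q),.104*np.sin(q),.018]; print(n,"pred up",proj(c,b),"down",proj(c,b-[0,0,.008]))
    u,v=proj(c,ctr).astype(int)
    print(n,"crop",u-50,v-50); ims.append(cv2.resize(im[v-50:v+50,u-50:u+50],(400,400),interpolation=cv2.INTER_CUBIC))
    g=im.max(2); k,l,s,ce=cv2.connectedComponentsWithStats((g<60).astype(np.uint8))
    for i in range(1,k):
        if abs(ce[i]-proj(c,b)).max()<15 and s[i,4]>8: print(n,s[i],ce[i])
cv2.imwrite("pics/d.png",np.hstack(ims)[:,:,::-1])
```

```text
6.9 [0.63122015 0.35612395 0.19236415] [ 0.05276876  0.12388766 -0.14331916]
s pred up [338.27797069 219.29579499] down [337.92676857 221.36772381]
s crop 253 156
s [333 217  10  10  76] [337.77631579 221.34210526]
t pred up [234.6166747  203.21445351] down [234.85608502 203.72571358]
t crop 212 169
t [232 201   7   7  39] [234.87179487 203.87179487]
```

View pics/d.png

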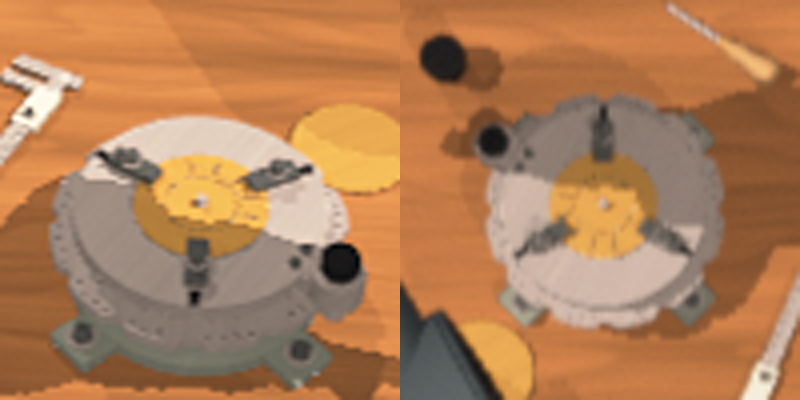

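Both views show the button round and black, in the boss at the new position: scene (338,221) and top (235,204). The table is turned and the tools are untouched. I'll check angle and height with the same blob method before and after.

Run:
```python
from h import *
S=optics.read_camera("scene");T=optics.read_camera("top")
S0,T0=cv2.imread("pics/scene0.png"),cv2.imread("pics/top0.png")
ctr=np.array([.5428,.0515])
def blob(im,p,th):
    k,l,s,ce=cv2.connectedComponentsWithStats((im.max(2)<th).astype(np.uint8))
    i=1+np.argmin(np.hypot(*(ce[1:]-p).T)); return ce[i],s[i]
for th in(50,60,70):
  r=[]
  for a,b,ps,pt in((S0,T0,(343,207),(230.6,219)),(S["image"],T["image"],(338,221),(234.9,204))):
    (x,sa),(y,sb)=blob(a,ps,th),blob(b,pt,th); p=tri(ray(S,*x),ray(T,*y)); q=onz(T,*y,.086)[:2]-ctr
    r.append(np.degrees(np.arctan2(q[1],q[0]))); print(th,p,"areas",sa[4],sb[4],"rad",np.hypot(*(p[:2]-ctr)),r[-1])
  print("turn",r[0]-r[1])
```

```text
50 [0.54410443 0.15518639 0.08237452] areas 60 29 rad 0.10369459655632073 89.6559105518667
50 [0.59547151 0.14091339 0.0828267 ] areas 72 35 rad 0.10377400160056582 59.832433300910566
turn 29.82347725095613
60 [0.54449827 0.15515795 0.08238051] areas 65 32 rad 0.1036718591346364 89.43389621400232
60 [0.59548282 0.14075702 0.08209424] areas 76 39 rad 0.10364504803022158 59.78920073003504
turn 29.644695483967276
70 [0.54422297 0.15501704 0.08207437] areas 68 39 rad 0.10352681823473238 89.62298311789779
70 [0.59585389 0.14074076 0.08208545] areas 79 42 rad 0.10382016783927986 59.62398730576898
turn 29.99899581212881
```

The table turned 29.8° ± 0.2°. The button's height matches the start (82.4 mm against 82.4 mm), so the plunger is up in the notch. Handing in.

```bash
python3 -c "
from plant import manip
print(manip.hand_in())"
```

```text
the job is handed in; nothing more can be done
None
```

I handed the job in with the table turned one notch clockwise (29.8° measured in the images) and the plunger back up; the hand-in gave no verdict.

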